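Eject the bur block and trap it on the chute

TASK

Press the green button of the ejector dock down with one finger, so that its spring pops the red bur block out along the chute, and trap the block with the other finger before it slides off the chute's open end. Finish like that, still holding: button kept down, the block at rest and whole on the chute against your finger. Do not lift the block off the chute, and leave everything else where it stands.

Things in the scene. Friction and masses are not known exactly. Their poses are not given: they have to be found in the camera images.
- dock: Fixed grey ejector dock, base 175 (x) x 222 (y) x 35 mm high, spanning x -85 to +90, y -162 to +60 mm of its own frame; z up. Origin on the counter under the chute's centreline (x = 0). White spring housing behind the block: 60 x 90 mm, y -162 to -72, top 73 mm above the counter. A black strip on top (x +30 to +86) carries the spare block and the beaker.
- chute_end (a point): Middle of the chute's open end, on its floor: dock x = 0, y = +60 mm, 35 mm above the counter. The chute runs along the dock's y axis; flat floor 43 mm wide between two walls 4 mm thick that stand 7 mm above it. The popped block travels along the dock's +y towards this end and falls off it if nothing stands in its way.
- lips (a point): Fixed point on the chute floor between the two green stop lips, dock x = 0, y = -21 mm. The lips (8 mm tall, y -23 to -19 mm) hold back the block's front face. They are one piece with the button: below the floor once it is 8 mm down, and the block then shoots out in about a quarter second. If the button rises with the block over them, they lift the block.
- pusher_face (a point): Middle of the spring pusher's face behind the block, at dock x = 0, y = -67 mm, 7 mm above the chute floor at the start. It moves along the dock's +y by up to 90 mm and pushes the block with about 2.8 N at first, about 1.3 N at the end of its stroke; it keeps pushing the trapped block against a finger.
- button (a joint): Travel of the green button straight down: 0 up (as at the start), 0.012 m fully down. It springs back when let go; it takes about 2.5 N to start it and 6 N to bottom it.
- button_top (a point): Centre of the top face of the green button (moves with it): a flat paddle 26 mm (dock x) x 44 mm (dock y) beside the chute, at dock x = -60, y = +28 mm. Its top is 20 mm above the chute floor when up (55 mm above the counter), 8 mm when fully down. A finger in the chute level with one pressing the button thus clears the chute's floor and walls and meets the block's front face.
- block: Red bur block, 40 mm (x) x 44 mm (y) x 30 mm high, with nine short steel bur shanks rising to 43 mm; about 0.12 kg, loose. Origin at the centre of its underside, axes as the dock's. Seated at dock x = 0, y = -45 mm on the chute floor, its front face 22 mm further along +y. Whole on the chute while its origin is below dock y = +38 mm.
- spare: Blue bur block of the same size, loose on the dock's black strip at about dock x = +62, y = -110 mm. Leave alone. Origin at the centre of its underside.
- beaker: Small steel beaker, 38 mm across, 42 mm high, on the dock's black strip at about dock x = +64, y = -20 mm. Leave alone. Origin at the centre of its underside.
- soap: Amber soap bottle, 64 mm across, 170 mm high, on the counter. Leave alone. Origin at the centre of its underside.
- jar: Glass jar, 70 mm across, 90 mm high, on the counter. Leave alone. Origin at the centre of its underside.
- bowl: Steel bowl, 120 mm across, 45 mm high, on the counter. Leave alone. Origin at the centre of its underside.
- mirror: Steel mouth mirror, 145 mm long along its x, 8 mm thick, lying on the counter on the robot's right. Leave alone. Origin near its middle, on the counter.
- mug: White ceramic cup, 76 mm across, 85 mm high, on the counter. Leave alone. Origin at the centre of its underside.

How it is judged:
By the outcome, as a careful person would: the job done as asked, in the order asked, and still so for the second after the job is handed in, while the arm keeps its last pose, push and grip.
It also fails if it takes over 32 s, if anything falls off the work surface, if the arm or the gripper's body presses on something with over 40 N, if the wrist force passes 120 N, or if a joint passes its speed limit or range.

ROBOT

A 6-joint arm with a two-finger parallel gripper is mounted at the origin on the work surface. World frame = base frame: x ahead of the robot, y to its left, z up, the work surface at z = 0. Lengths are in mm, angles in rad, forces in N, time in s.
With the tool pointing down it reaches from about 325 to 900 mm from the base axis. Payload 6.1 kg.
Tool frame: the origin (TCP) lies at the very end of the fingers, on their centre line; the grasp point (between the pads) lies 19 mm behind it; z points along the fingers, y is the direction in which the jaws open and shut (so a half turn about z gives the same grasp; the last joint's range is limited). The gripper opens to 87 mm and grips with 3 to 60 N. Pads are 19 mm wide; open, the fingers measure 117 mm over their backs; the gripper's body (75 mm by 190 mm) begins 51 mm behind the grasp point.
Start: joints at [-1.406, 0.22, 1.526, -0, 1.395, -0.126], TCP at [179.192, -598.753, 187.738] pointing down, gripper open.
Joint ranges: [-2.98, 2.98], [-0.91, 2.08], [0.09, 2.57], [-1.24, 4.39], [0.2, 2.65], [-2.68, 2.68]. Speed limits (rad/s): [2.57, 2.57, 3.01, 3.14, 3.14, 3.14].

INTERFACE

Orientations are given as a unit quaternion [w, x, y, z].
In Python, from bench import state, vision, ticket gives the robot as it stands.
- The arm moves only by the tool send_rows, never from a script. Its argument "plan" is a list of rows, each an object with "hand": the closure, from -1 (fully open) to 1 (shut); "translation": the shift along the tool's x, y, z in m, a list of three; "angular": the turn, a rotation vector about the tool's x, y, z in rad, a list of three. In form: [{"hand": hand, "translation": [dx, dy, dz], "angular": [wx, wy, wz]}, ...]. A call has 1 to 12 rows; each row is the pose to reach, as a shift and turn from the pose measured when the call began, along the tool's axes at that moment; what a row does not reach only later rows make up. A row lasts 1/12 s, in which the tool goes at most 41.7 mm and 7.16 degrees, less where a joint would pass 70% of its speed; a pose out of reach is approached as far as the arm can. A call with a gripper value outside its range is refused whole. The fingers move at their own pace and stop on an object; "squeeze" is the grip in N (left out, the last holds). Time passes only in rows, so rows that repeat a pose let the fingers close. It gives the time, the measured TCP pose, the force and the opening at its end, in the units of the state.
- state(): the state, without advancing time (a new reading comes with each control period).
- vision.get_image(name): name is "scene" or "top" or "wrist"; returns a dict with "image" (400x640x3 uint8, red, green, blue), "K" (3x3 intrinsics, pixels), "view" (4x4, takes a point from world to camera coordinates). Camera axes: x right, y up, looking along -z (the intrinsics and any distortion apply to the point x, -y, -z); pixel columns grow to the right and rows downward; lengths in mm; the calibration is good to about 2 mm. The wrist camera is an equidistant fisheye: a pixel r from the principal point sees the ray r / f radians off the axis. A picture is of the moment at which its call begins. There is no depth.
- ticket.hand_in(): hands the job in, once; it reports no verdict.
The state is a dict: "t": time; "q": joint angles; "joint_vel": joint speeds; "joint_torque": joint torques, N m; "tool_pos": TCP position; "tool_rot": TCP orientation; "wrist_force": force on the tool from outside, world axes, zero at the start; "ft_torque": the same for the moment, N m; "grip_width": finger opening in mm.
Only numpy, scipy, OpenCV 4.12 (cv2) and the standard library are available. Lean on these libraries where they do the work, as an engineer would, in place of code of your own. Each camera call takes 0.05 s, during which the arm holds its last target.

## Working session

There is one attempt and no reset: what is moved stays moved. The work goes in short steps, Python scripts to look and compute and a tool call to move; the robot and the scene stay as the last step left them, time stands still between calls to the robot, and variables do not carry over. Pictures are saved under pics/ and viewed, and the job is handed in when it is done.

Besides the shell and the picture viewer there is one more tool, called after "Call:" as name(argument=value, ...), one argument or row to a line, values as JSON. send_rows: Moves the arm, as the interface text tells. Its arguments: {"type":"object","properties":{"plan":{"type":"array"},"squeeze":{"type":"number"}},"required":["plan"]}

```bash
ls; mkdir -p pics
python3 - <<'E'
from bench import state, vision
import cv2
print(state())
for n in ["scene","top","wrist"]:
    d=vision.get_image(n); cv2.imwrite(f"pics/{n}0.png",d["image"][:,:,::-1]); print(n,d["K"],d["view"],[k for k in d])
E
```

```text
pics
{'t': 0.0, 'q': array([-1.40611157e+00,  2.21223468e-01,  1.52761653e+00,  1.80396445e-05,
        1.39470383e+00, -1.26082171e-01]), 'joint_vel': array([-0.00064206,  0.00176741,  0.00122108,  0.00026655,  0.00037962,
       -0.00068894]), 'joint_torque': array([-2.24939777e-04, -4.94598734e+01, -3.87385011e+01,  6.98823924e-02,
        5.69636934e-02, -1.55188591e-04]), 'tool_pos': array([ 179.07859138, -598.07339519,  186.63610884]), 'tool_rot': array([-9.75578772e-04,  9.89450184e-01,  1.44870220e-01, -9.95182696e-06]), 'wrist_force': array([0.65811161, 0.02142442, 0.18345765]), 'ft_torque': array([ 0.06148752, -0.00753033, -0.00724872]), 'grip_width': 86.93402504724347}
scene [[441.37516802   0.         317.0055292 ]
 [  0.         441.37516802 198.38148588]
 [  0.           0.           1.        ]] [[ 6.04764027e-01  7.96393266e-01  4.27043127e-03 -3.26216425e+02]
 [-5.21566943e-01  3.92003161e-01  7.57826791e-01  2.34054482e+02]
 [ 6.01854131e-01 -4.60533698e-01  6.52441812e-01 -1.45284252e+03]
 [ 0.00000000e+00  0.00000000e+00  0.00000000e+00  1.00000000e+00]] ['image',
[... 161 characters left out ...]
3 -9.99659641e-01  2.59310695e-02 -1.58369401e+01]
 [ 9.95522582e-01 -3.96718004e-04  9.45231785e-02 -5.39920200e+02]
 [-9.44807193e-02  2.60853467e-02  9.95184881e-01 -1.16159899e+03]
 [ 0.00000000e+00  0.00000000e+00  0.00000000e+00  1.00000000e+00]] ['image', 'K', 'view']
wrist [[309.70691629   0.         326.95194701]
 [  0.         309.70691629 201.24875448]
 [  0.           0.           1.        ]] [[ 2.85563369e-01 -9.58358858e-01 -1.36435928e-03 -6.24480136e+02]
 [ 9.22941370e-01  2.75392875e-01 -2.68957231e-01  3.11351633e+01]
 [ 2.58133280e-01  7.55451095e-02  9.63151154e-01 -3.90684075e+02]
 [ 0.00000000e+00  0.00000000e+00  0.00000000e+00  1.00000000e+00]] ['image', 'K', 'view']
```

View pics/scene0.png

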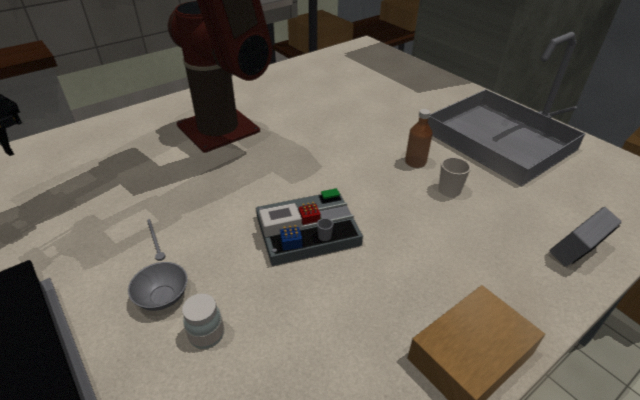

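View pics/top0.png

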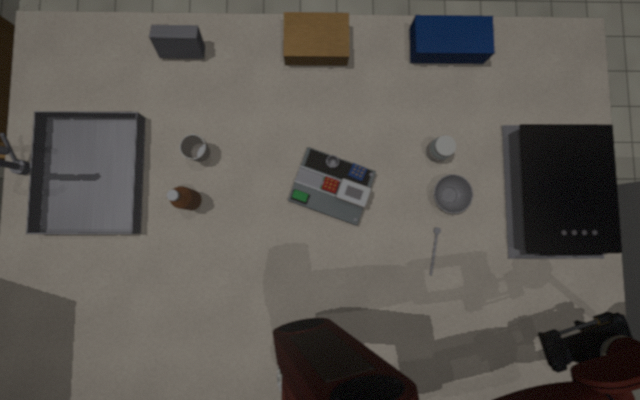

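View pics/wrist0.png

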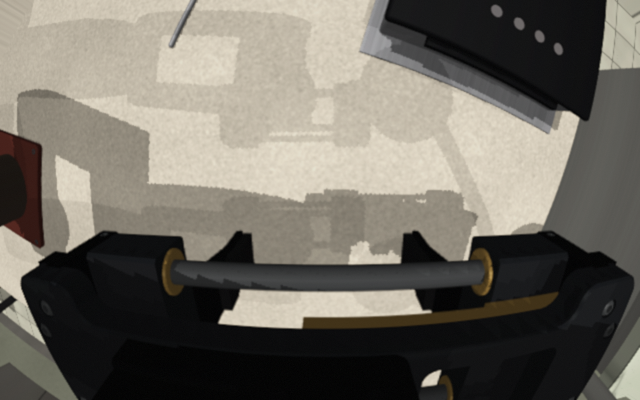

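The scene and top views show the dock near (310,225) and (332,186). Its chute points to image left in the top view (world +y). I'll enlarge both.

Run:
```python
import cv2
a=cv2.imread("pics/top0.png")[140:232,282:384]; cv2.imwrite("pics/topc.png",cv2.resize(a,None,fx=6.4,fy=6.4,interpolation=cv2.INTER_CUBIC))
a=cv2.imread("pics/scene0.png")[180:270,245:370]; cv2.imwrite("pics/scenec.png",cv2.resize(a,None,fx=6.4,fy=6.4,interpolation=cv2.INTER_CUBIC))
```

```text
(no output)
```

View pics/topc.png

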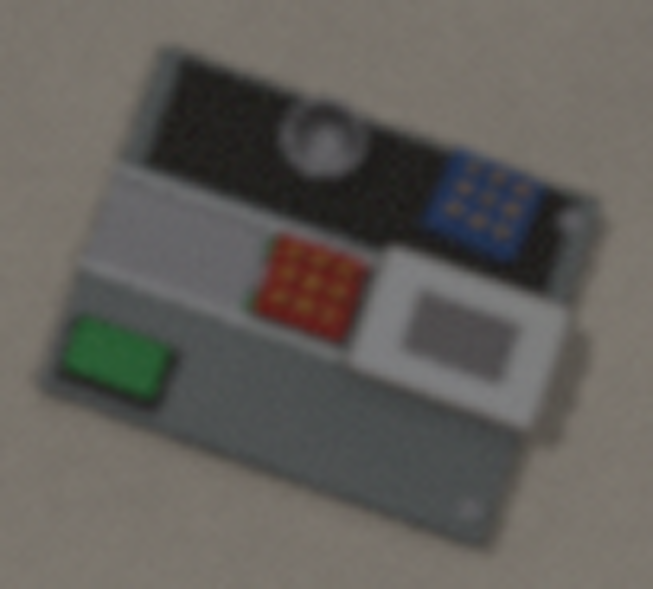

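View pics/scenec.png

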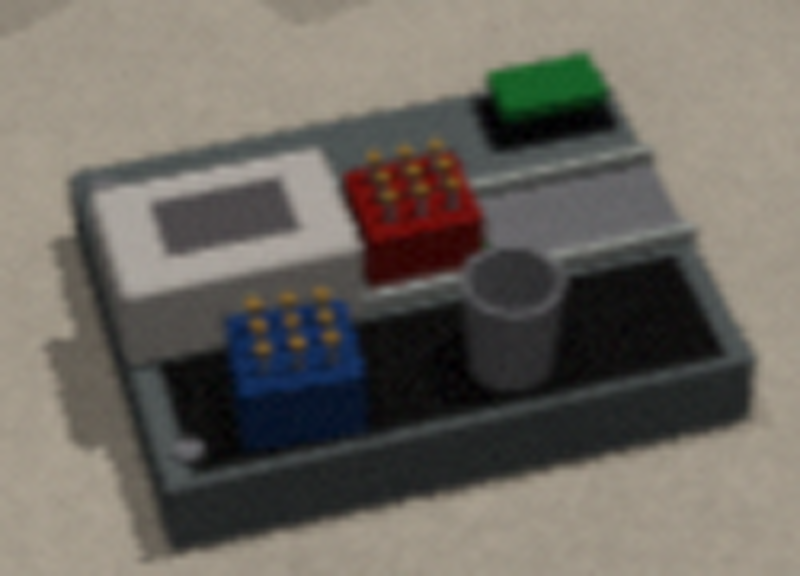

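```bash
cat > h.py <<'E'
import numpy as np
from bench import vision
def proj(d,P):
    P=np.atleast_2d(P); c=(d["view"]@np.c_[P,np.ones(len(P))].T).T[:,:3]
    c=c*[1,-1,-1]; p=(d["K"]@c.T).T; return p[:,:2]/p[:,2:]
def d2w(p,P):
    P=np.atleast_2d(P).astype(float); c,s=np.cos(p[2]),np.sin(p[2])
    return np.c_[p[0]+c*P[:,0]-s*P[:,1],p[1]+s*P[:,0]+c*P[:,1],P[:,2]]
E
python3 - <<'E'
from h import *
from scipy.optimize import least_squares
D={n:vision.get_image(n) for n in("top","scene")}
top=[(90,60,35,168,45),(90,-162,35,600,195),(-85,60,35,45,390),(-85,-162,35,492,545),
(-47,50,55,78,316),(-47,6,55,176,350),(-73,6,55,158,398),(-73,50,55,60,366),
(30,-72,73,390,245),(30,-162,73,575,305),(-30,-162,73,533,430),(-30,-72,73,352,368)]
sc=[(-85,-162,35,75,178),(90,-162,35,165,490),(90,60,35,752,358),(90,-162,0,170,548),
(-30,-162,73,90,190),(-30,-72,73,325,150),(30,-72,73,362,248),(30,-162,73,125,298),
(-73,6,55,487,70),(-73,50,55,583,52),(-47,50,55,608,92),(-47,6,55,500,110)]
def prep(a,o):
    a=np.array(a,float); return a[:,:3],(a[:,3:]+.5)/6.4-.5+o
T=prep(top,[282,140]);S=prep(sc,[245,180])
def f(p,w=(1,1)):
    return np.r_[w[0]*(proj(D["top"],d2w(p,T[0]))-T[1]).ravel(),w[1]*(proj(D["scene"],d2w(p,S[0]))-S[1]).ravel()]
for w in((1,1),(1,0),(0,1)):
    r=least_squares(f,[550,0,-.3],args=(w,),loss="soft_l1"); print(w,r.x,np.sqrt(np.mean(r.fun**2)))
    if w==(1,1):
        print(f(r.x).reshape(-1,2).round(1).tolist()); p=r.x
for n,P in dict(button=(-60,28,55),end=(0,60,35),lips=(0,-21,35)).items(): print(n,d2w(p,P))
E
```

```text
(1, 1) [ 5.78771178e+02  4.90680728e-01 -3.41915504e-01] 0.7108311332764148
[[-0.3, -0.7], [1.3, 0.3], [-0.8, -0.3], [-0.5, 0.3], [1.2, -0.2], [0.0, -0.6], [-0.1, 0.2], [1.0, 0.2], [0.6, -0.6], [0.8, 0.3], [0.8, 0.2], [-0.2, -0.5], [-1.5, -1.2], [0.3, 0.2], [1.5, -0.5], [0.5, 1.5], [-0.5, -0.2], [-0.5, -1.5], [0.7, -0.5], [-0.5, -0.1], [-0.5, -0.3], [0.8, -0.7], [0.3, -0.7], [0.7, -0.2]]
(1, 0) [ 5.78215047e+02  1.67334650e+00 -3.35588677e-01] 0.3850083205223009
(0, 1) [ 5.79775174e+02 -4.54462517e-01 -3.47548416e-01] 0.5313207129274378
button [[531.63251429  46.98741642  55.        ]]
end [[598.88871726  57.01752916  35.        ]]
lips [[571.73003859 -19.29371622  35.        ]]
```

```bash
cat >> h.py <<'E'
from scipy.spatial.transform import Rotation as R
from bench import state
POSE=[578.77,0.49,-.3419]
def go(P,pose=POSE):
    "tool-frame shift (m) and turn to bring TCP to dock point P, tool down, tool y along dock +x"
    s=state(); q=s["tool_rot"]; r=R.from_quat([q[1],q[2],q[3],q[0]])
    t=r.inv().apply(d2w(pose,P)[0]-s["tool_pos"])/1000
    c,n=np.cos(pose[2]),np.sin(pose[2])
    G=np.c_[[-n,c,0],[c,n,0],[0,0,-1]]
    print("t",s["t"],"pos",s["tool_pos"],"w",s["grip_width"],"F",s["wrist_force"])
    print("trans",t.round(4),"ang",(r.inv()*R.from_matrix(G)).as_rotvec().round(4))
E
python3 -c "
from h import *
go((-30,28,150))"
```

```text
t 0.25 pos [ 179.13531105 -598.42858139  187.19117492] w 86.56796487312808 F [-0.15144946 -0.05118549 -1.10882394]
trans [ 0.5469 -0.4995  0.0377] ang [-8.000e-04 -6.000e-04 -9.381e-01]
```

Call:
send_rows(
  plan=[
    {"hand":-0.03,"translation":[0.547,-0.4995,0],"angular":[0,0,-0.938]},
    {"hand":-0.03,"translation":[0.547,-0.4995,0],"angular":[0,0,-0.938]},
    {"hand":-0.03,"translation":[0.547,-0.4995,0],"angular":[0,0,-0.938]},
    {"hand":-0.03,"translation":[0.547,-0.4995,0],"angular":[0,0,-0.938]},
    {"hand":-0.03,"translation":[0.547,-0.4995,0],"angular":[0,0,-0.938]},
    {"hand":-0.03,"translation":[0.547,-0.4995,0],"angular":[0,0,-0.938]},
    {"hand":-0.03,"translation":[0.547,-0.4995,0],"angular":[0,0,-0.938]},
    {"hand":-0.03,"translation":[0.547,-0.4995,0],"angular":[0,0,-0.938]},
    {"hand":-0.03,"translation":[0.547,-0.4995,0],"angular":[0,0,-0.938]},
    {"hand":-0.03,"translation":[0.547,-0.4995,0],"angular":[0,0,-0.938]},
    {"hand":-0.03,"translation":[0.547,-0.4995,0],"angular":[0,0,-0.938]},
    {"hand":-0.03,"translation":[0.547,-0.4995,0],"angular":[0,0,-0.938]},
  ],
)

```text
t: 1.25
tool_pos: [436.8, -167.9, 188.0]
tool_rot: [-0.0, 0.817, 0.576, 0.0]
wrist_force: [1.3, -0.1, 0.2]
grip_width: 44.8
```

```bash
python3 -c "
from h import *
go((-30,28,150))"
```

```text
t 1.25 pos [ 436.77842758 -167.91888753  188.0400203 ] w 44.75832021217114 F [ 1.3248097  -0.13076042  0.21552144]
trans [0.2343 0.0472 0.0382] ang [ 0.0004 -0.0006 -0.0003]
```

Call:
send_rows(
  plan=[
    {"hand":-0.03,"translation":[0.234,0.047,0.038],"angular":[0,0,0]},
    {"hand":-0.03,"translation":[0.234,0.047,0.038],"angular":[0,0,0]},
    {"hand":-0.03,"translation":[0.234,0.047,0.038],"angular":[0,0,0]},
    {"hand":-0.03,"translation":[0.234,0.047,0.038],"angular":[0,0,0]},
    {"hand":-0.03,"translation":[0.234,0.047,0.038],"angular":[0,0,0]},
    {"hand":-0.03,"translation":[0.234,0.047,0.038],"angular":[0,0,0]},
    {"hand":-0.03,"translation":[0.234,0.047,0.038],"angular":[0,0,0]},
    {"hand":-0.03,"translation":[0.234,0.047,0.038],"angular":[0,0,0]},
    {"hand":-0.03,"translation":[0.234,0.047,0.038],"angular":[0,0,0]},
  ],
)

```text
t: 2.0
tool_pos: [559.3, 36.7, 149.9]
tool_rot: [-0.0, 0.817, 0.577, -0.0]
wrist_force: [0.2, -0.2, 0.8]
grip_width: 44.7
```

```bash
python3 -c "
from h import *
import cv2
go((-30,28,75))
for n in ['wrist','top','scene']:
    d=vision.get_image(n); cv2.imwrite(f'pics/{n}1.png',d['image'][:,:,::-1])
    np.save(f'{n}1.npy',d['view'])
a=cv2.imread('pics/scene1.png')[140:270,245:370]; cv2.imwrite('pics/scene1c.png',cv2.resize(a,None,fx=4.5,fy=4.5,interpolation=cv2.INTER_CUBIC))
a=cv2.imread('pics/wrist1.png'); cv2.imwrite('pics/wrist1c.png',cv2.resize(a,(800,500)))
"
```

```text
t 2.0 pos [559.2582655   36.72203938 149.90805515] w 44.71676770106459 F [ 0.17345504 -0.17133581  0.79505724]
trans [0.0004 0.0005 0.0749] ang [-0.0003  0.      0.0005]
```

View pics/wrist1c.png

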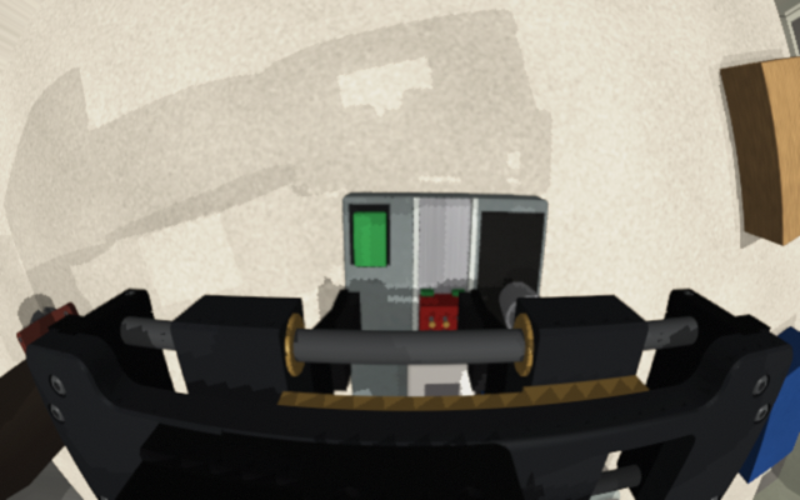

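View pics/scene1c.png

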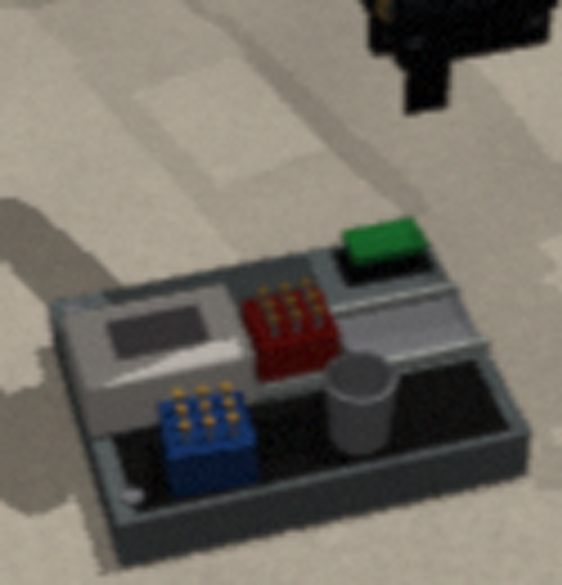

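Run:
```python
import cv2
a=cv2.imread("pics/wrist1.png")[145:255,262:450]; cv2.imwrite("pics/wr1z.png",cv2.resize(a,None,fx=4.2,fy=4.2,interpolation=cv2.INTER_CUBIC))
```

```text
(no output)
```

View pics/wr1z.png

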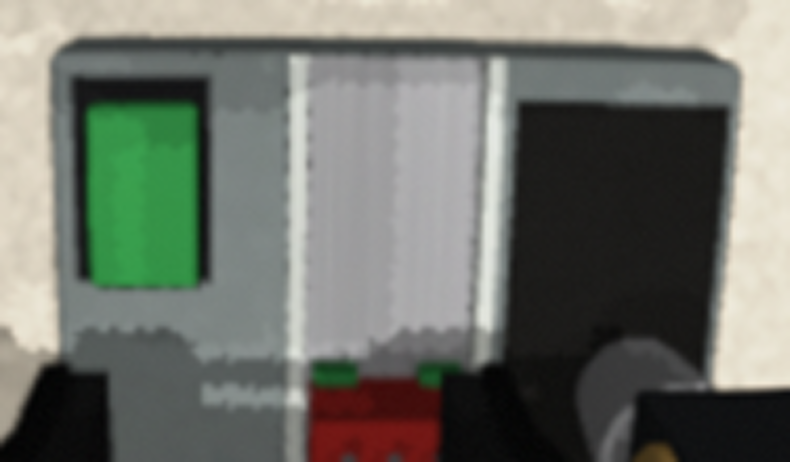

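Run:
```python
from h import *
from scipy.optimize import least_squares
d=vision.get_image("wrist")
A=np.array([(-73,50,55,86,102),(-47,50,55,195,102),(-47,6,55,199,287),(-73,6,55,92,287),(-21.5,60,42,307,56),(21.5,60,42,487,57),(-85,60,35,52,62),(90,60,35,738,68)],float)
px=(A[:,3:]+.5)/4.2-.5+[262,145]
def pf(P):
    c=(d["view"]@np.c_[P,np.ones(len(P))].T).T[:,:3]*[1,-1,-1]
    rho=np.hypot(c[:,0],c[:,1]); th=np.arctan2(rho,c[:,2]); K=d["K"]
    return np.c_[K[0,2]+K[0,0]*th*c[:,0]/rho,K[1,2]+K[1,1]*th*c[:,1]/rho]
f=lambda p:(pf(d2w(p,A[:,:3]))-px).ravel()
print(f(POSE).reshape(-1,2).round(1).tolist())
r=least_squares(f,POSE); print(r.x,f(r.x).reshape(-1,2).round(1).tolist())
for p in(POSE,r.x): print(d2w(p,(-60,28,55)),d2w(p,(0,28,35)))
```

```text
[[-0.7, 1.0], [0.2, 0.7], [0.1, 0.5], [-0.4, 0.5], [-0.2, -0.6], [-0.2, -0.6], [-1.7, -2.2], [1.7, -2.7]]
[ 5.78170584e+02 -1.42655362e-01 -3.54084896e-01] [[-0.4, 0.9], [0.5, 1.0], [-0.2, 0.7], [-0.7, 0.4], [0.2, -0.0], [0.2, 0.5], [-1.3, -2.5], [1.9, -0.9]]
[[531.63061592  46.98600486  55.        ]] [[588.15777624  26.86934149  35.        ]]
[[531.60123442  46.92427216  55.        ]] [[587.87908506  26.12034161  35.        ]]
```

The wrist camera agrees with the first fit to within 1 mm. I'll descend to just above the button and check.

Call:
send_rows(
  plan=[
    {"hand":-0.03,"translation":[0,0.0005,0.04],"angular":[0,0,0]},
    {"hand":-0.03,"translation":[0,0.0005,0.065],"angular":[0,0,0]},
    {"hand":-0.03,"translation":[0,0.0005,0.08],"angular":[0,0,0]},
    {"hand":-0.03,"translation":[0,0.0005,0.087],"angular":[0,0,0]},
    {"hand":-0.03,"translation":[0,0.0005,0.087],"angular":[0,0,0]},
    {"hand":-0.03,"translation":[0,0.0005,0.087],"angular":[0,0,0]},
  ],
)

```text
t: 2.7
tool_pos: [560.5, 34.8, 64.4]
tool_rot: [0.001, 0.818, 0.575, 0.001]
wrist_force: [0.0, 0.3, 0.9]
grip_width: 44.8
```

```bash
python3 -c "
from h import *
import cv2
go((-30,28,42))
o=[]
for n,(y,x) in dict(scene=(160,255),wrist=(130,262),top=(120,270)).items():
    d=vision.get_image(n); a=d['image'][y:y+130,x:x+185,::-1]; o.append(cv2.resize(a,None,fx=2.15,fy=2.15,interpolation=cv2.INTER_CUBIC))
o.append(0*o[0]); cv2.imwrite('pics/m2.png',np.vstack([np.hstack(o[:2]),np.hstack(o[2:])]))
"
```

```text
t 2.7 pos [560.5005454   34.84216155  64.43841487] w 44.759022925380556 F [0.02561762 0.29688692 0.86580783]
trans [ 0.0017 -0.0013  0.0224] ang [ 0.0019 -0.0009 -0.003 ]
```

View pics/m2.png

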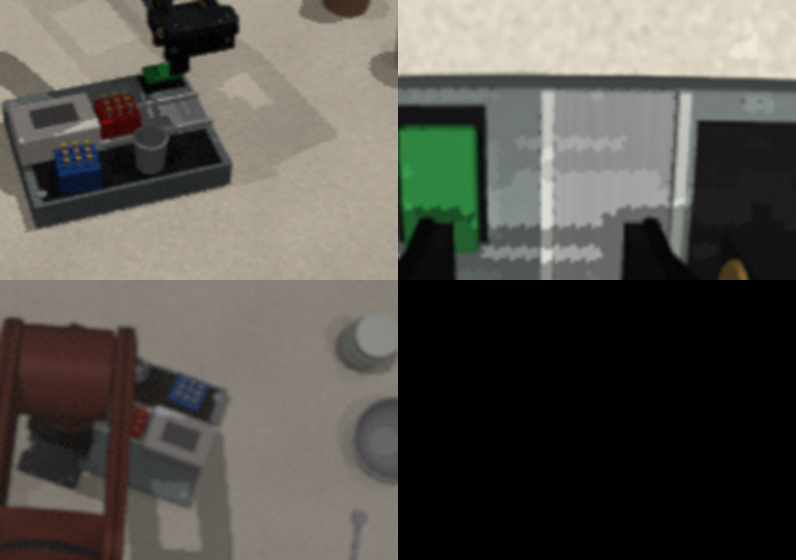

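The fingers sit over the button and inside the chute, between the walls. The block is still behind its lips. I'll press now.

Call:
send_rows(
  plan=[
    {"hand":-0.03,"translation":[0.0015,-0.0013,0.006],"angular":[0,0,-0.003]},
    {"hand":-0.03,"translation":[0.0015,-0.0013,0.01],"angular":[0,0,-0.003]},
    {"hand":-0.03,"translation":[0.0015,-0.0013,0.014],"angular":[0,0,-0.003]},
    {"hand":-0.03,"translation":[0.0015,-0.0013,0.018],"angular":[0,0,-0.003]},
    {"hand":-0.03,"translation":[0.0015,-0.0013,0.0215],"angular":[0,0,-0.003]},
    {"hand":-0.03,"translation":[0.0015,-0.0013,0.0225],"angular":[0,0,-0.003]},
    {"hand":-0.03,"translation":[0.0015,-0.0013,0.0225],"angular":[0,0,-0.003]},
    {"hand":-0.03,"translation":[0.0015,-0.0013,0.0225],"angular":[0,0,-0.003]},
    {"hand":-0.03,"translation":[0.0015,-0.0013,0.0225],"angular":[0,0,-0.003]},
    {"hand":-0.03,"translation":[0.0015,-0.0013,0.0225],"angular":[0,0,-0.003]},
  ],
)

```text
t: 3.68
tool_pos: [561.2, 37.0, 43.3]
tool_rot: [0.001, 0.817, 0.577, 0.002]
wrist_force: [0.8, 0.1, 1.1]
grip_width: 44.6
```

```bash
cat > look.py <<'E'
from h import *
import cv2,sys
go((-30,28,42))
o=[]
for n,(y,x) in dict(scene=(160,255),wrist=(130,262)).items():
    d=vision.get_image(n); a=d['image'][y:y+130,x:x+185,::-1]; o.append(cv2.resize(a,None,fx=2.15,fy=2.15,interpolation=cv2.INTER_CUBIC))
    if n=='scene': z=cv2.resize(d['image'][180:245,290:390,::-1],(796,517),interpolation=cv2.INTER_CUBIC); cv2.imwrite(f'pics/{sys.argv[1]}z.png',z)
cv2.imwrite(f'pics/{sys.argv[1]}.png',np.hstack(o)); go((-30,28,42))
E
python3 look.py m3
```

```text
t 3.6833 pos [561.16904066  36.97716451  43.29030298] w 44.60626636991613 F [0.81975487 0.09479434 1.10284697]
trans [-0.0005 -0.0012  0.0013] ang [ 0.0046 -0.0016  0.0006]
t 3.7833 pos [561.11629433  36.96522772  43.2780061 ] w 44.86458746349839 F [-0.95172645 -0.44545827 -0.05817897]
trans [-0.0004 -0.0011  0.0013] ang [ 0.0046 -0.0016  0.0007]
```

View pics/m3.png

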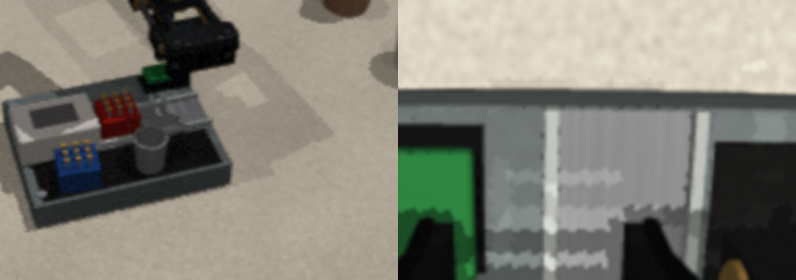

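View pics/m3z.png

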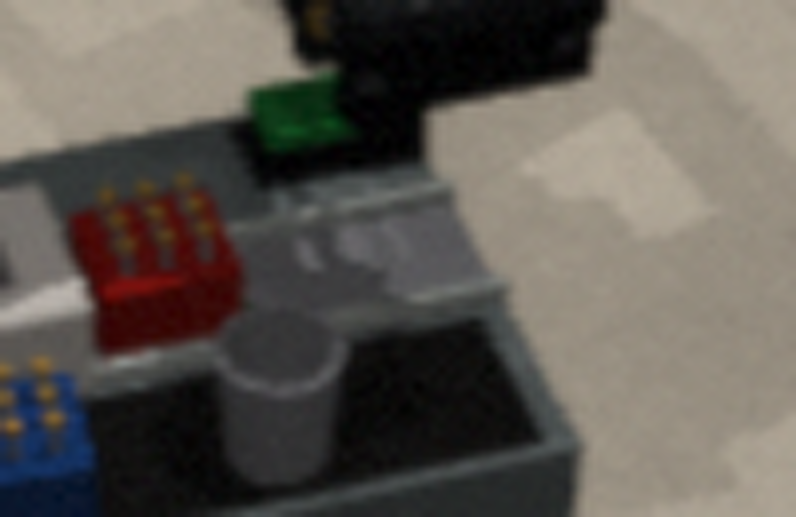

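No press yet: the force is about 0 with the TCP reading 43 mm. I'll check where the fingertips project.

Run:
```python
from h import *
s=state(); q=s["tool_rot"]; r=R.from_quat([q[1],q[2],q[3],q[0]])
d=vision.get_image("scene"); w=vision.get_image("wrist")
def pf(P):
    c=(w["view"]@np.c_[P,np.ones(len(P))].T).T[:,:3]*[1,-1,-1]
    rho=np.hypot(c[:,0],c[:,1]); th=np.arctan2(rho,c[:,2]); K=w["K"]
    return np.c_[K[0,2]+K[0,0]*th*c[:,0]/rho,K[1,2]+K[1,1]*th*c[:,1]/rho]
z=lambda p:((p-[290,180])*7.96).round(0)
print(s["tool_pos"],s["q"])
for dz in (0,15,30):
  for y in(-38,-30,-22,22,30,38):
   for x in (-9.5,9.5):
    P=(s["tool_pos"]+r.apply([x,y,-dz]))[None]
    print(dz,x,y,"scenezoom",z(proj(d,P))[0],"wristcrop",((pf(P)-[262,130])*2.15+[398,0]).round()[0], pf(P).round()[0])
P=d2w(POSE,[(-73,50,55),(-47,50,55),(-47,6,55),(-73,6,55)])
print("button up",z(proj(d,P)).tolist()); print("down",z(proj(d,P-[0,0,12])).tolist())
import cv2
cv2.imwrite("pics/w4.png",cv2.resize(w["image"][120:260,240:430,::-1],None,fx=4.2,fy=4.2,interpolation=cv2.INTER_CUBIC))
```

```text
[561.11629433  36.96522772  43.2780061 ] [-7.46645151e-02  2.17458595e-01  1.81798041e+00  3.52922953e-04
  1.10127856e+00  2.66393115e-01]
0 -9.5 -38 scenezoom [284. 114.] wristcrop [418. 237.] [272. 240.]
0 9.5 -38 scenezoom [340. 103.] wristcrop [415. 181.] [270. 214.]
0 -9.5 -30 scenezoom [292. 129.] wristcrop [443. 237.] [283. 240.]
0 9.5 -30 scenezoom [348. 118.] wristcrop [440. 181.] [282. 214.]
0 -9.5 -22 scenezoom [300. 145.] wristcrop [467. 238.] [294. 240.]
0 9.5 -22 scenezoom [356. 133.] wristcrop [465. 181.] [293. 214.]
0 -9.5 22 scenezoom [346. 233.] wristcrop [604. 237.] [358. 240.]
0 9.5 22 scenezoom [403. 221.] wristcrop [606. 181.] [359. 214.]
0 -9.5 30 scenezoom [354. 250.] wristcrop [629. 237.] [369. 240.]
0 9.5 30 scenezoom [412. 237.] wristcrop [631. 181.] [371. 214.]
0 -9.5 38 scenezoom [363. 266.] wristcrop [653. 237.] [381. 240.]
0 9.5 38 scenezoom [421. 254.] wristcrop [657. 181.] [382. 214.]
15 -9.5 -38 scenezoom [285.  78.] wristcrop [410. 256.] [268. 249.]
15 9.5 -38 scenezoom [341.  67.] wristcrop [406. 197.] [266. 222.]
15 -9.5 -30 scenezoom [293.  93.]
[... 881 characters left out ...]
 [425. 216.] [274. 230.]
30 -9.5 -22 scenezoom [302.  72.] wristcrop [457. 279.] [289. 260.]
30 9.5 -22 scenezoom [359.  60.] wristcrop [454. 216.] [288. 230.]
30 -9.5 22 scenezoom [348. 159.] wristcrop [614. 279.] [363. 260.]
30 9.5 22 scenezoom [407. 147.] wristcrop [617. 216.] [364. 230.]
30 -9.5 30 scenezoom [357. 176.] wristcrop [642. 278.] [376. 259.]
30 9.5 30 scenezoom [416. 164.] wristcrop [646. 215.] [377. 230.]
30 -9.5 38 scenezoom [366. 193.] wristcrop [670. 278.] [389. 259.]
30 9.5 38 scenezoom [425. 180.] wristcrop [675. 215.] [391. 230.]
button up [[370.0, 56.0], [397.0, 105.0], [266.0, 132.0], [240.0, 82.0]]
down [[369.0, 84.0], [396.0, 134.0], [265.0, 161.0], [240.0, 110.0]]
```

View pics/w4.png

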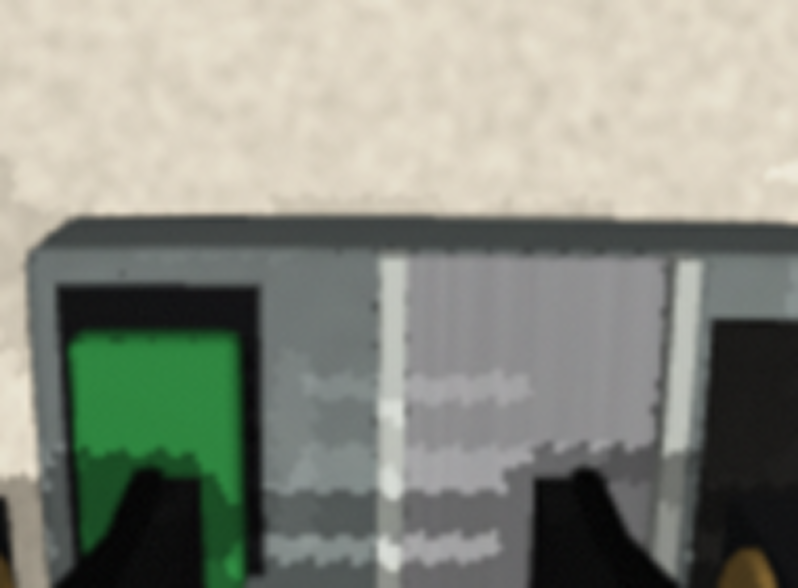

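Run:
```python
from h import *
import cv2
d=vision.get_image("scene")
g=cv2.convertScaleAbs(d["image"][120:220,300:400,::-1],alpha=2.2,beta=25)
cv2.imwrite("pics/s5.png",cv2.resize(g,(600,600),interpolation=cv2.INTER_CUBIC))
w=vision.get_image("wrist"); g=cv2.convertScaleAbs(w["image"][200:,:,::-1],alpha=2.5,beta=20)
cv2.imwrite("pics/w5.png",cv2.resize(g,(800,250),interpolation=cv2.INTER_CUBIC))
s=state(); q=s["tool_rot"]; r=R.from_quat([q[1],q[2],q[3],q[0]])
for n,p in dict(bodyN1=(-37.5,95,-70),bodyN2=(37.5,95,-70),bodyF1=(-37.5,-95,-70),bodyF2=(37.5,-95,-70),tip=(0,30,0)).items():
    print(n,(proj(d,s["tool_pos"]+r.apply(p))[0]-[300,120])*6)
print(np.linalg.inv(w["view"])[:3,3], r.inv().apply(np.linalg.inv(w["view"])[:3,3]-s["tool_pos"]))
```

```text
bodyN1 [198.82289504 535.97659338]
bodyN2 [386.67515558 495.85074027]
bodyF1 [ 50.48775422 249.30346914]
bodyF2 [217.86008231 218.41828784]
tip [228.69540568 543.53605014]
[585.26909803 106.42933304 240.32503412] [  73.87850547    0.50671805 -197.09840483]
```

View pics/s5.png

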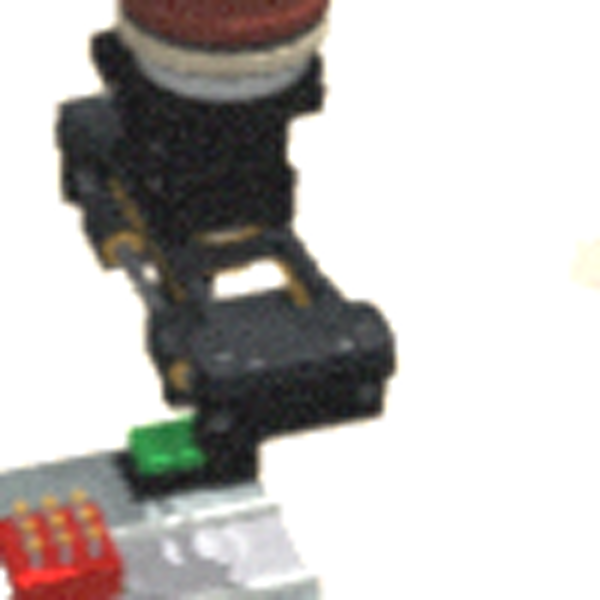

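View pics/w5.png

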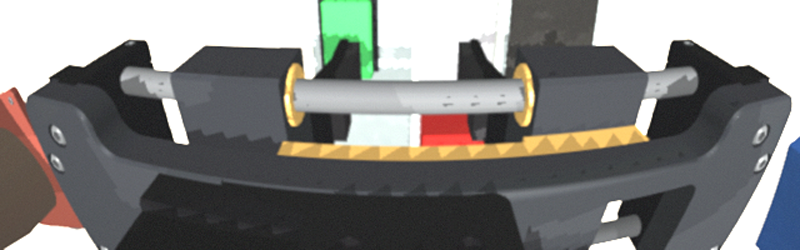

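```bash
python3 - <<'E'
from h import *
d=vision.get_image("scene")
T=np.array([559.26,36.72,149.9]); G=R.from_quat([.817,.577,0,0])
for dz in(0,20,30,40,50,70):
    print(dz,[((proj(d,T+G.apply([x,y,-dz]))[0]-[245,140])*4.5).round().tolist() for x,y in((-9.5,22),(-9.5,37.5),(9.5,37.5),(9.5,22),(-9.5,-37.5),(9.5,-22))])
E
python3 -c "
import cv2
a=cv2.imread('pics/scene1.png')[110:190,300:400]; cv2.imwrite('pics/s1f.png',cv2.resize(cv2.convertScaleAbs(a,alpha=2,beta=25),(800,640),interpolation=cv2.INTER_CUBIC))"
```

```text
0 [[401.0, 156.0], [411.0, 174.0], [447.0, 167.0], [436.0, 149.0], [364.0, 91.0], [407.0, 101.0]]
20 [[402.0, 124.0], [413.0, 142.0], [448.0, 135.0], [438.0, 118.0], [365.0, 60.0], [409.0, 70.0]]
30 [[403.0, 108.0], [413.0, 126.0], [449.0, 119.0], [438.0, 102.0], [365.0, 44.0], [409.0, 54.0]]
40 [[404.0, 92.0], [414.0, 110.0], [450.0, 103.0], [439.0, 86.0], [366.0, 28.0], [410.0, 38.0]]
50 [[404.0, 76.0], [415.0, 93.0], [451.0, 87.0], [440.0, 69.0], [366.0, 12.0], [411.0, 22.0]]
70 [[405.0, 42.0], [416.0, 60.0], [453.0, 53.0], [442.0, 36.0], [367.0, -21.0], [412.0, -11.0]]
```

View pics/s1f.png

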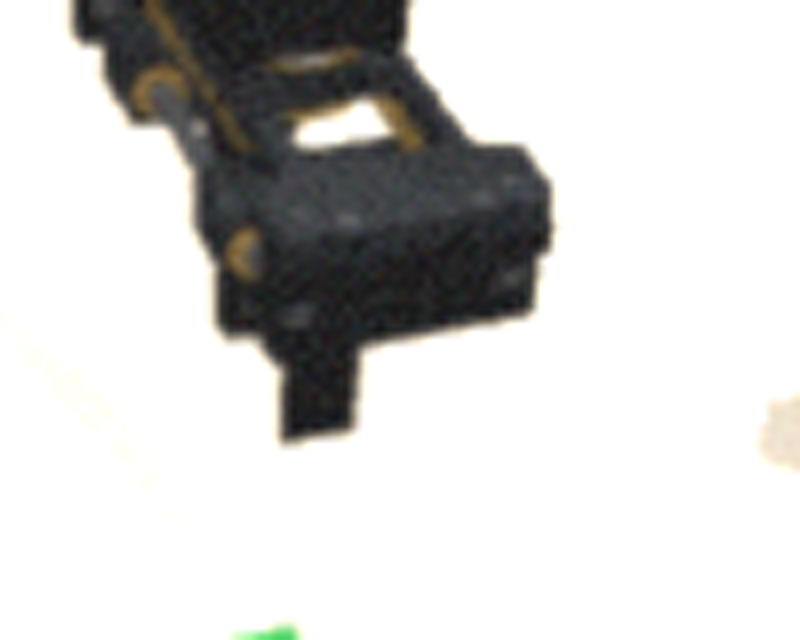

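Both cameras put the real fingertips about 33 mm higher than the reported TCP. The gripper body is shifted by the same amount, and the x and y positions agree. So the button is untouched. I'll continue down in stages and watch the force.

Call:
send_rows(
  plan=[
    {"hand":-0.03,"translation":[-0.0005,-0.001,0.005],"angular":[0.004,-0.001,0]},
    {"hand":-0.03,"translation":[-0.0005,-0.001,0.01],"angular":[0.004,-0.001,0]},
    {"hand":-0.03,"translation":[-0.0005,-0.001,0.015],"angular":[0.004,-0.001,0]},
    {"hand":-0.03,"translation":[-0.0005,-0.001,0.017],"angular":[0.004,-0.001,0]},
    {"hand":-0.03,"translation":[-0.0005,-0.001,0.017],"angular":[0.004,-0.001,0]},
  ],
)

```text
t: 4.45
tool_pos: [559.0, 36.9, 24.9]
tool_rot: [-0.001, 0.817, 0.577, -0.001]
wrist_force: [0.1, -0.2, -0.5]
grip_width: 44.9
```

```bash
sed -i "s/42))/10))/g; s/\[180:245,290:390,::-1\],(796,517)/[160:230,290:390,::-1],(796,557)/" look.py; python3 look.py m6
```

```text
t 4.45 pos [558.96563988  36.90415715  24.85791224] w 44.85763998536208 F [ 0.10775059 -0.23840492 -0.50857856]
trans [0.0003 0.0009 0.0149] ang [-0.0017  0.0001  0.0006]
t 4.55 pos [559.71787128  36.8624715   25.79321993] w 45.4057604932209 F [ 0.03288967 -0.20180412  0.43316161]
trans [0.0001 0.0001 0.0158] ang [-0.0003 -0.0004  0.0006]
```

View pics/m6.png

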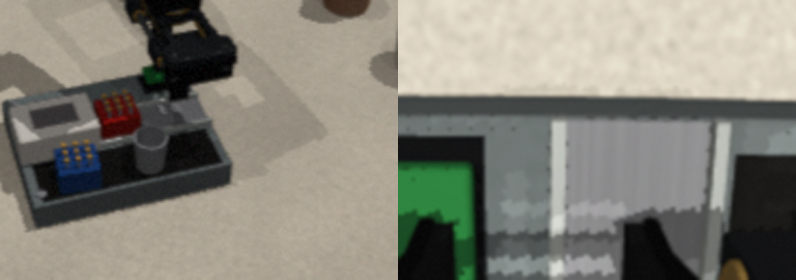

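View pics/m6z.png

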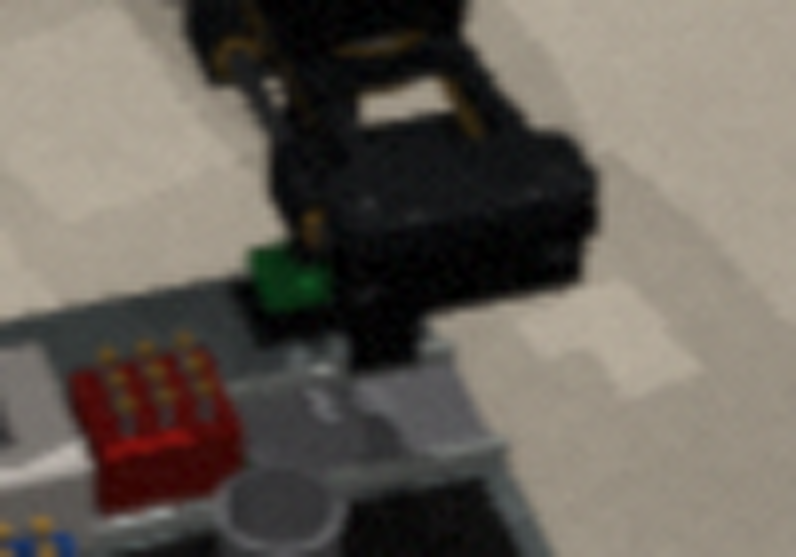

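Call:
send_rows(
  plan=[
    {"hand":-0.03,"translation":[0,0,0.004],"angular":[0,0,0]},
    {"hand":-0.03,"translation":[0,0,0.008],"angular":[0,0,0]},
    {"hand":-0.03,"translation":[0,0,0.012],"angular":[0,0,0]},
    {"hand":-0.03,"translation":[0,0,0.016],"angular":[0,0,0]},
    {"hand":-0.03,"translation":[0,0,0.017],"angular":[0,0,0]},
    {"hand":-0.03,"translation":[0,0,0.017],"angular":[0,0,0]},
    {"hand":-0.03,"translation":[0,0,0.017],"angular":[0,0,0]},
  ],
)

```text
t: 5.13
tool_pos: [560.5, 36.9, 9.2]
tool_rot: [0.0, 0.817, 0.577, 0.001]
wrist_force: [0.1, 0.9, 5.5]
grip_width: 44.9
```

```bash
python3 look.py m7
```

```text
t 5.1333 pos [560.46548256  36.89476511   9.23339859] w 44.915229303330406 F [0.09059988 0.87970977 5.51665442]
trans [-0.0002 -0.0005 -0.0008] ang [ 0.001  -0.0008  0.0008]
t 5.2333 pos [560.43588371  36.88308791   9.24692538] w 45.007249336829425 F [2.09842224 0.42499641 4.77160235]
trans [-0.0001 -0.0005 -0.0008] ang [ 0.001  -0.0008  0.0007]
```

View pics/m7z.png

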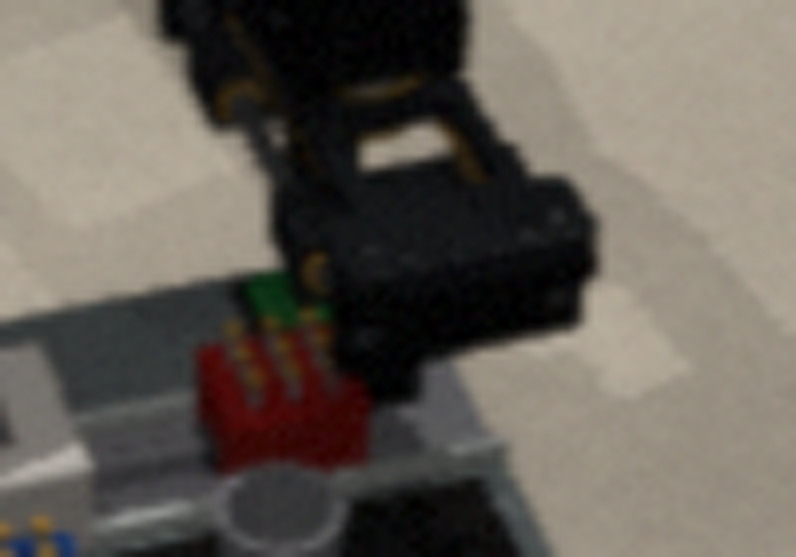

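View pics/m7.png

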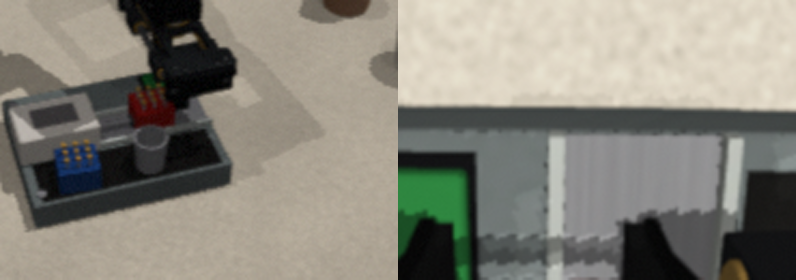

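The block popped out and is resting against the chute finger. The force is about 5 N, so the button isn't quite bottomed; I'll press it down the rest of the way.

Call:
send_rows(
  plan=[
    {"hand":-0.03,"translation":[0,0,0.001],"angular":[0,0,0]},
    {"hand":-0.03,"translation":[0,0,0.002],"angular":[0,0,0]},
    {"hand":-0.03,"translation":[0,0,0.003],"angular":[0,0,0]},
    {"hand":-0.03,"translation":[0,0,0.003],"angular":[0,0,0]},
    {"hand":-0.03,"translation":[0,0,0.003],"angular":[0,0,0]},
  ],
)

```text
t: 5.65
tool_pos: [560.6, 37.0, 8.2]
tool_rot: [0.0, 0.817, 0.577, 0.001]
wrist_force: [-5.4, 0.8, 18.8]
grip_width: 44.8
```

```bash
python3 look.py m8
```

```text
t 5.65 pos [560.64572558  37.01193581   8.17952557] w 44.847094312161154 F [-5.43633342  0.82561957 18.76387452]
trans [-0.0003 -0.0007 -0.0018] ang [ 0.0008 -0.0008  0.001 ]
t 5.75 pos [560.62132774  37.02378896   8.15984632] w 45.196018978559884 F [-5.94809565  0.65603409 17.9146751 ]
trans [-0.0003 -0.0007 -0.0018] ang [ 0.0008 -0.0008  0.0011]
```

View pics/m8z.png

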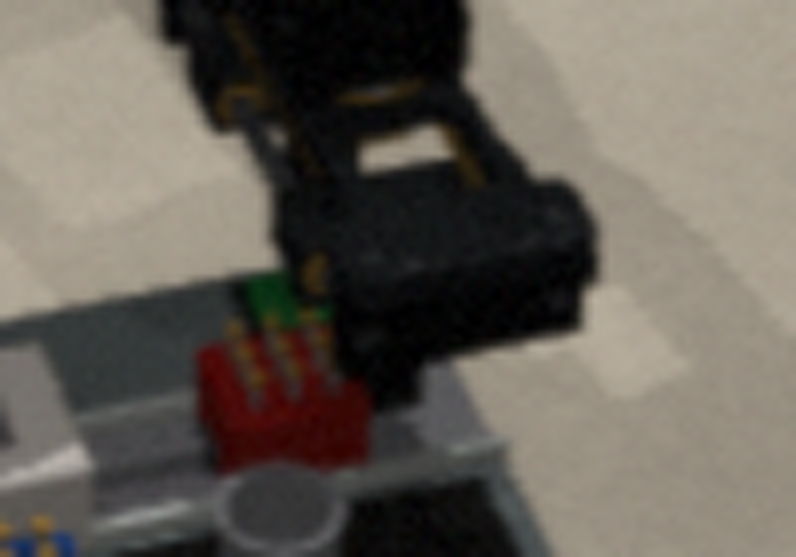

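```bash
python3 -c "
from bench import ticket,state
print(ticket.hand_in()); s=state(); print(s['t'],s['tool_pos'],s['wrist_force'])"
```

```text
the job is handed in; nothing more can be done
None
the job is handed in; nothing more can be done
```

The red block popped out and is trapped: one finger holds the green button fully down, and the block rests against the other finger, whole on the chute. I handed the job in at about 5.8 s; no verdict is reported, and the state could not be read afterwards.

- **Button:** the last push stopped after about 1 mm of the 3 mm commanded, with the force rising from 5 N to about 18 N. The button in the scene picture also lies where a fully pressed one should project.
- **Block:** it looks the same in the last two pictures. Its front face should be at about dock y = +18 mm, which is where the finger stands, well inside the end at +60 mm.
- **Other items:** the beaker shows no shift in the last pictures, and the spare block looked in place just before the last push. I did not compare the soap, jar, bowl, mirror and mug before and after.
- **Disagreement:** the cameras showed the fingertips about 33 mm higher than the reported TCP, so my first press stopped short of the button. I went on in small steps, watching the force and the pictures.
- **Unexplained force:** about 5–6 N of sideways force remained at the last reading. I put it down to contact and friction, but did not confirm that.

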